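# Mount the dial-indicator carriage on the dovetail rail and clamp it

### The job

Slide the dial-indicator carriage (the one with the red rib) onto the dovetail rail from its tapered nose until it is fully home against the red end stop. Then tighten its black side clamp knob by turning it clockwise, seen from above, to its stop (a bit under a quarter turn), and let go. Leave the carriage with the blue rib where it stands.

Things in the scene. Friction and masses are not known exactly. Their poses are not given: they have to be found in the camera images.
- carriage_grip (a point): Centre of the red rib of the loose dial carriage (0.4 kg, standing on the table), 60 mm above its underside; z up. Rib: 50 long (x), 18 thick (y), 48 high; grasp it across y. Under it an aluminium block, 60 (x) x 64 (y), top 34 mm above the underside, with a dovetail channel along x. Clamp knob on a lug 75 mm out at +y; white-faced dial at -y (55 mm out, 44 across, top at 33).
- rail_home (a point): Where the red rib's centre stands when the carriage is fully home; 76 mm above the table. Its x axis is the slide direction, nose to red stop; z up. Keep the carriage's x along it. The carriage then rides 16 mm above the table, with 2 mm play each side and 6 mm free lift. Its leading face (30 mm ahead) meets the stop (48 mm high). Rib centre 150 mm behind this point = 20 mm clear of the nose.
- rail_nose (a point): Top of the dovetail's free end (nose), 30 mm above the table, 100 mm behind rail_home, same axes. The steel dovetail is 131 long, 22 wide below and 36 above, from 12 to 34 mm above the table, on a dark plate 170 x 90 x 12; it is entered only endwise, here. Over its first 25 mm it tapers: 24 wide on top at the tip and 4 mm lower, to lead the carriage on.
- clamp_grip (a point): Centre of the black bar of the clamp knob on the red-ribbed carriage, 43 mm above the carriage's underside. Bar: 40 long (its own x), 12 thick (its own y), 36 high; lug top 29 mm below this point. The frame turns with the bar about the vertical. Grasp across y from above and turn; it takes about 0.06 N m.
- clamp (a joint): Clamp knob angle, rad: 0 = loose, bar along the carriage's x; grows clockwise seen from above (bar yaw relative to the carriage = minus this value); hard stop at 1.45 = tight. Starts between 0 and 0.25 and stays where it is left.
- other_grip (a point): Centre of the blue rib of the other carriage, 60 mm above the table: a bystander of the same size, with a brass V-block in place of the dial. Leave it alone.

How it is judged:
By the outcome, as a careful person would: the job done as asked, in the order asked, and still so for the second after the job is handed in, with the robot touching nothing.
It also fails if it takes over 53 s, if anything falls off the work surface, if the arm or the gripper's body presses on something with over 40 N, if the wrist force passes 120 N, or if a joint passes its speed limit or range.

### The arm

A 7-joint arm with a two-finger parallel gripper is mounted at the origin on the work surface. World frame = base frame: x ahead of the robot, y to its left, z up, the work surface at z = 0. Lengths are in m, angles in degrees, forces in N, time in s.
With the tool pointing down it reaches from about 0.425 to 0.875 m from the base axis. Payload 4.7 kg.
Tool frame: the origin (TCP) lies between the finger pads; the fingertips stand 19 mm ahead of it and the grasp point (between the pads) is the TCP; x points along the fingers, z is the direction in which the jaws open and shut, and the axes are right-handed (so a half turn about x gives the same grasp; the last joint's range is limited). The gripper opens to 87 mm and grips with 3 to 60 N. Pads are 19 mm wide; open, the fingers measure 117 mm over their backs; the gripper's body (75 mm by 190 mm) begins 51 mm behind the grasp point.
Start: joints at [-63.421, 18.392, -4.016, 83.108, 1.295, 78.541, -3.26], TCP at [0.283, 0.585, 0.214] pointing down, gripper open.
Joint ranges: [-163.93, 163.93], [-17.29, 119.83], [-79.2, 71.16], [3.27, 140.29], [-89.18, 269.18], [5.43, 117.66], [-154.24, 154.24]. Speed limits (degrees/s): [147.25, 147.25, 180, 180, 180, 180, 180].

### API

Orientations are given as [roll, pitch, yaw] about the fixed x, y, z axes, in that order (R = Rz(yaw) Ry(pitch) Rx(roll)).
In Python, from cell import monitor, read_camera, camera_model, env, regions_of gives the robot as it stands. The module is installed in compiled form; this text tells all that it offers.
- The arm moves only by the tool step_arm, never from a script. Its argument "deltas" is a list of rows, each a list of 5 numbers: the gripper's target within -1 to 1 (fully open at 1, half-way at 0, shut at -1), then the shift along the tool's x, y, z in m, then the turn about the tool's x in degrees. A call has 1 to 12 rows; each row is the pose to reach, as a shift and turn from the pose commanded when the call began, along the tool's axes at that moment; what a row does not reach only later rows make up. A row lasts 1/8 s, in which the tool goes at most 62.5 mm and 10.7 degrees, less where a joint would pass 70% of its speed; a pose out of reach is approached as far as the arm can. A call with a gripper value outside its range is refused whole. The fingers move at their own pace and stop on an object; "newtons" is the grip in N (left out, the last holds). Time passes only in rows, so rows that repeat a pose let the fingers close. It gives the time, the measured TCP pose, the force and the opening at its end, in the units of the state.
- monitor.get_obs(): the state, without advancing time (a new reading comes with each control period).
- read_camera(name): name is "scene" or "top"; returns (picture, depth): 400x640x3 uint8, red, green, blue; 400x640 float32, m along the optical axis (not along the pixel's ray), 0 where there is no reading.
- camera_model(name): a dict with "fx", "fy", "cx", "cy" (pixels), "xyz" and "attitude" of the camera in the world. Camera axes: x right, y down, z forward; pixel columns grow to the right and rows downward; lengths in m; the calibration is good to about 2 mm. A picture is of the moment at which its call begins. camera_model takes no time and is no camera call.
- env.sign_off(): hands the job in, once; it reports no verdict.
Trained networks look in the newest picture that a camera, given by its name, has taken for a name from the list of things; names that differ only in an ending like _2 or _b are one class to them, and where a whole thing is asked for, a point or a joint stands for the part that bears it (a point fixed in the world has none). Each returns a list of dicts, best first, with "p" (0 to 1); they miss things now and then, are a little off and sometimes report something else, mostly with a low value. They report only what shows in the picture. A call takes as long as a camera call.
- regions_of(camera, thing): "pixels" (400x640 bool, what is visible of it) and "pixel" ([column, row] in pixels, amid what is visible of it).
The state is a dict: "time_s": time; "qpos": joint angles; "joint_velocities": joint speeds; "effort": joint torques, N m; "tool_pos": TCP position; "tool_rot": TCP orientation; "force": force on the tool from outside, world axes, zero at the start; "wrist_torque": the same for the moment, N m; "grip_width": finger opening in m.
Only numpy, scipy, OpenCV 4.12 (cv2) and the standard library are available. Lean on these libraries where they do the work, as an engineer would, in place of code of your own. Each camera call takes 0.05 s, during which the arm holds its last target. There are 200 camera calls.

## Working session

There is one attempt and no reset: what is moved stays moved. The work goes in short steps, Python scripts to look and compute and a tool call to move; the robot and the scene stay as the last step left them, time stands still between calls to the robot, and variables do not carry over. Pictures are saved under pics/ and viewed, about 8 in all and at most 12, crops included, and the job is handed in when it is done.

Besides the shell and the picture viewer there is one more tool, called after "Call:" in YAML: its name, and indented under it one key for each argument. step_arm: Moves the arm, as the interface text tells. Its arguments: {"type":"object","properties":{"deltas":{"type":"array"},"newtons":{"type":"number"}},"required":["deltas"]}

```bash
mkdir -p pics; cat > h.py <<'E'
from cell import monitor, read_camera, camera_model, env, regions_of
import numpy as np, cv2
from scipy.spatial.transform import Rotation as R
def cam(n):
    m=camera_model(n); a=m["attitude"]; a=np.array(a)
    rot=a if a.shape==(3,3) else R.from_euler('xyz',a,degrees=True).as_matrix()
    return m,rot
def cloud(n,d):
    m,rot=cam(n); v,u=np.mgrid[0:400,0:640]
    P=np.stack([(u-m["cx"])/m["fx"]*d,(v-m["cy"])/m["fy"]*d,d],-1)
    return P@rot.T+np.array(m["xyz"])
def save(n,f):
    cv2.imwrite('pics/'+f,cv2.cvtColor(n,cv2.COLOR_RGB2BGR))
E
python3 - <<'E'
from h import *
print(monitor.get_obs())
for n in("scene","top"):
    p,d=read_camera(n); save(p,n+'0.png'); np.savez(n+'0.npz',p=p,d=d); print(camera_model(n))
    c=cloud(n,d)
    for t in("carriage_grip","clamp_grip","rail_nose","other_grip"):
        for r in regions_of(n,t)[:3]:
            q=c[r["pixels"]&(d>0)]
            print(n,t,round(r["p"],2),r["pixel"],r["pixels"].sum(),np.median(q,0).round(3) if len(q) else '',np.percentile(q[:,2],98).round(3) if len(q) else '')
E
```

```text
{'time_s': 0.0, 'qpos': array([-63.41977122,  18.44028535,  -4.01571052,  83.17496911,
         1.29721119,  78.54054655,  -3.26212487]), 'joint_velocities': array([-0.00773636, -0.14225485, -0.09601992, -0.01500594,  0.07276937,
       -0.02522008, -0.08506282]), 'effort': array([-2.78246225e-04, -4.91281772e+01, -4.03993204e-01, -3.12524021e+01,
       -6.38613151e-02,  4.40274342e-02,  1.85097238e-04]), 'tool_pos': array([0.28242791, 0.58480254, 0.21294709]), 'tool_rot': array([-175.93610024,   89.8892883 , -111.7080914 ]), 'force': array([ 0.28059004, -0.82617417, -0.69419244]), 'wrist_torque': array([ 0.00689766, -0.02397431, -0.02513453]), 'grip_width': 0.08718267171389968}
{'fx': 442.175142979522, 'fy': 442.175142979522, 'cx': 317.80178256651567, 'cy': 201.99759657618998, 'xyz': array([0.84377998, 0.30157862, 0.86895602]), 'attitude': array([-148.98783373,    0.56011959,  134.4086066 ])}
scene carriage_grip 0.89 [242.0, 145.2] 1433 [ 0.517 -0.289  0.034] 0.082
scene clamp_grip 0.55 [262.0, 129.4] 184 [ 0.44  -0.298  0.044] 0.058
scene rail_nose 0.76 [383.2, 311.8] 4128 [0.581 0.199 0.014] 0.049
{'fx': 431.8209596852958, 'fy': 431.8209596852958, 'cx': 325.3658329932985, 'cy': 207.96022075048606, 'xyz': array([ 0.40634085, -0.03465339,  1.0519737 ]), 'attitude': array([-1.72033857e+02,  3.64586144e-03, -9.03507365e+01])}
top carriage_grip 0.86 [435.7, 225.9] 1541 [ 0.503 -0.295  0.032] 0.081
top clamp_grip 0.67 [231.1, 201.3] 2533 [0.569 0.189 0.013] 0.048
top clamp_grip 0.42 [441.0, 252.4] 94 [ 0.435 -0.299  0.054] 0.059
top rail_nose 0.75 [232.6, 199.8] 2596 [0.567 0.188 0.013] 0.048
top other_grip 0.65 [371.2, 213.6] 1291 [ 0.529 -0.144  0.032] 0.082
top other_grip 0.38 [233.3, 200.3] 2592 [0.568 0.189 0.013] 0.048
```

View pics/scene0.png

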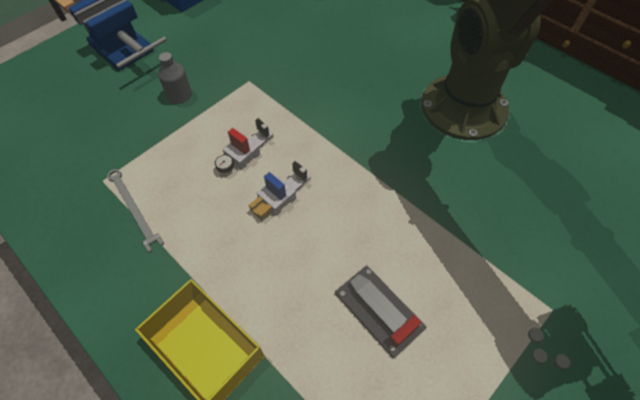

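View pics/top0.png

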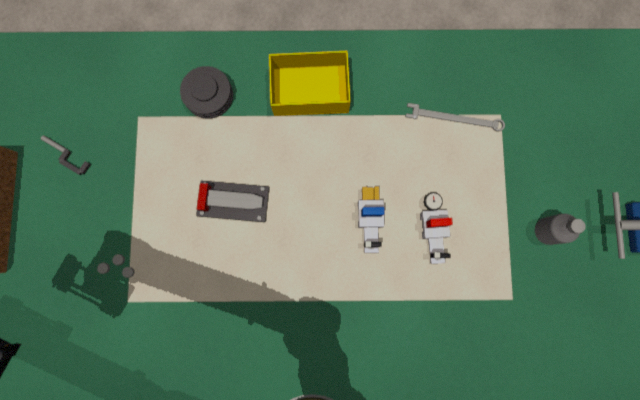

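Scene view: red-ribbed carriage at (238,145), blue one at (275,185), rail at (380,310) with its red stop at (405,330). Top view: red rib at (440,223) with knob at (440,255), rail at (233,201) with its stop on the left (204,197). The slide direction is therefore about world +y.

```bash
cat >> h.py <<'E'
def rect(pts):
    (c,s,a)=cv2.minAreaRect((pts*1000).astype(np.float32)); b=cv2.boxPoints((c,s,a))
    e=b[1]-b[0]; f=b[2]-b[1]; l=e if np.hypot(*e)>np.hypot(*f) else f
    return np.round(c,1),np.round(sorted(s),1),round(np.degrees(np.arctan2(l[1],l[0]))%180,2)
def masks(n,p,d):
    c=cloud(n,d); hsv=cv2.cvtColor(p,cv2.COLOR_RGB2HSV); H,S,V=[hsv[...,i].astype(int) for i in range(3)]
    red=((H<8)|(H>172))&(S>140)&(V>80)
    return c,H,S,V,red
def near(c,xy,r): return np.hypot(c[...,0]-xy[0],c[...,1]-xy[1])<r
E
python3 - <<'E'
from h import *
for n in("scene","top"):
    z=np.load(n+'0.npz');p,d=z['p'],z['d'];c,H,S,V,red=masks(n,p,d)
    ok=d>0; Z=c[...,2]
    def rep(t,m):
        q=c[m&ok]; print(n,t,len(q),rect(q[:,:2]),q.mean(0).round(4))
    A=near(c,(.51,-.295),.12)&(c[...,1]<-.22)
    rep('ribtop',A&red&(Z>.072)); rep('block',A&(Z>.024)&(Z<.044)&near(c,(.515,-.3),.055)&(S<60)&(V>110)); rep('barTop',A&(Z>.05)&(V<80)&(c[...,0]<.48))
    B=near(c,(.57,.19),.13)
    rep('plate',B&(Z>.007)&(Z<.06)); rep('stop',B&red&(Z>.04)); rep('dove',B&~red&(Z>.022)); rep('dovetop',B&~red&(Z>.0315)&(S<60))
    O=near(c,(.53,-.144),.1)&(c[...,1]>-.22)
    rep('blue',O&(Z>.072)&(S>100)); 
    print('table z',np.median(Z[near(c,(.5,0),.04)]))
E
```

```text
scene ribtop 116 (array([ 511.8, -294.8]), array([16.3, 47.1]), np.float32(94.42)) [ 0.512  -0.2936  0.0803]
scene block 355 (array([ 523.1, -295.7]), array([61.7, 92.7]), np.float32(1.01)) [ 0.5291 -0.2897  0.0335]
scene barTop 26 (array([ 438., -300.]), array([ 6.1, 34.6]), np.float32(83.83)) [ 0.4377 -0.3054  0.0549]
scene plate 3878 (array([571.9, 192.2]), array([ 90.8, 170.6]), np.float32(84.82)) [0.5768 0.1971 0.0226]
scene stop 315 (array([578.3, 258.3]), array([17.7, 60.9]), np.float32(174.83)) [0.5796 0.2585 0.048 ]
scene dove 1283 (array([571.8, 192.3]), array([ 64.4, 150.3]), np.float32(84.46)) [0.5722 0.1926 0.0346]
scene dovetop 1076 (array([566.6, 184.9]), array([ 48.9, 127.3]), np.float32(85.42)) [0.5713 0.1893 0.0343]
scene blue 129 (array([ 538.3, -141.3]), array([14.7, 45. ]), np.float32(91.14)) [ 0.5383 -0.1406  0.0808]
table z 0.0007043255055956821
top ribtop 160 (array([ 510. , -296.4]), array([15.9, 47.9]), np.float32(91.87)) [ 0.5098 -0.2961  0.0796]
top block 612 (array([ 523.9, -296.7]), array([60.4, 89.8]), np.float32(3.91)) [ 0.5198 -0.2953  0.0326]
top barTop 48 (array([ 435.2, -300.9]), array([ 9.2, 36.9]), np.float32(89.35)) [ 0.4351 -0.3064  0.0543]
top plate 2482 (array([570.5, 191.8]), array([ 94.6, 170.3]), np.float32(84.53)) [0.5705 0.1894 0.0216]
top stop 209 (array([578.2, 256. ]), array([19.7, 62.9]), np.float32(174.94)) [0.5774 0.2557 0.0466]
top dove 859 (array([567.3, 194. ]), array([ 63.6, 151.5]), np.float32(79.48)) [0.5726 0.1889 0.0328]
top dovetop 546 (array([572.1, 183.3]), array([ 36. , 127.6]), np.float32(84.61)) [0.5721 0.1877 0.0335]
top blue 164 (array([ 536.4, -143.1]), array([16.1, 48. ]), np.float32(90.18)) [ 0.5362 -0.1426  0.0797]
table z -0.0005038709685838416
```

```bash
cat >> h.py <<'E'
def go(xyz,jaw):  # shift along tool axes (m) and turn (deg) to reach xyz with jaw axis at world yaw jaw (mod 180)
    o=monitor.get_obs(); T=R.from_euler('xyz',o['tool_rot'],degrees=True).as_matrix()
    z=T[:,2]; j=np.degrees(np.arctan2(z[1],z[0])); t=(j-jaw+90)%180-90   # tool x down: + turn lowers yaw
    s=T.T@(np.array(xyz)-o['tool_pos'])
    print('t',round(o['time_s'],2),'pos',o['tool_pos'].round(4),'jaw',round(j,2),'down',T[:,0].round(3),'ty',T[:,1].round(3),'j7',o['qpos'][6].round(1),'grip',round(o['grip_width'],4),'F',o['force'].round(1))
    print('shift',s.round(4),'turn',round(t,2))
E
python3 -c "
from h import *
go((.5,.2,.2),3.5); go((.511,-.2955,.2),3.5); go((.511,-.2955,.16),3.5)"
```

```text
t 0.5 pos [0.2826 0.5853 0.214 ] jaw 64.23 down [ 0. -0. -1.] ty [-0.901  0.435 -0.   ] j7 -3.3 grip 0.0872 F [-0.2  0.3  0.4]
shift [ 0.0141 -0.3633 -0.2525] turn 60.73
t 0.5 pos [0.2826 0.5853 0.214 ] jaw 64.23 down [ 0. -0. -1.] ty [-0.901  0.435 -0.   ] j7 -3.3 grip 0.0872 F [-0.2  0.3  0.4]
shift [ 0.0141 -0.5886 -0.6939] turn 60.73
t 0.5 pos [0.2826 0.5853 0.214 ] jaw 64.23 down [ 0. -0. -1.] ty [-0.901  0.435 -0.   ] j7 -3.3 grip 0.0872 F [-0.2  0.3  0.4]
shift [ 0.0541 -0.5886 -0.6939] turn 60.73
```

Call:
step_arm:
  deltas:
    - [0,0.014,-0.363,-0.2525,60.7]
    - [0,0.014,-0.363,-0.2525,60.7]
    - [0,0.014,-0.363,-0.2525,60.7]
    - [0,0.014,-0.363,-0.2525,60.7]
    - [0,0.014,-0.363,-0.2525,60.7]
    - [0,0.014,-0.363,-0.2525,60.7]
    - [0,0.034,-0.5886,-0.6939,60.7]
    - [0,0.034,-0.5886,-0.6939,60.7]
    - [0,0.034,-0.5886,-0.6939,60.7]
    - [0,0.034,-0.5886,-0.6939,60.7]
    - [0,0.034,-0.5886,-0.6939,60.7]
    - [0,0.034,-0.5886,-0.6939,60.7]
  newtons: 30

```text
time_s: 2.0
tool_pos: [0.4966, -0.1165, 0.1877]
tool_rot: [18.8, 89.9, 22.4]
force: [0.6, -0.3, 0.0]
grip_width: 0.0434
```

```bash
python3 -c "
from h import *
go((.511,-.2955,.16),3.5)"
```

```text
t 2.0 pos [ 0.4966 -0.1165  0.1877] jaw 3.55 down [ 0.002  0.001 -1.   ] ty [-0.062  0.998  0.001] j7 15.0 grip 0.0434 F [ 0.6 -0.3  0. ]
shift [ 0.0276 -0.1795  0.0032] turn 0.05
```

Call:
step_arm:
  deltas:
    - [0,0.02,-0.06,0.003,0]
    - [0,0.04,-0.12,0.003,0]
    - [0,0.05,-0.175,0.003,0]
    - [0,0.05,-0.175,0.003,0]
    - [0,0.05,-0.175,0.003,0]

```text
time_s: 2.62
tool_pos: [0.5104, -0.2885, 0.1371]
tool_rot: [99.4, 90.0, 103.0]
force: [-0.4, 0.7, -0.6]
grip_width: 0.0436
```

```bash
python3 -c "
from h import *
go((.511,-.2955,.06),3.5)
for n in('scene','top'):
    p,d=read_camera(n); save(p[60:260,150:400] if n=='scene' else p[150:300,340:520],n+'1.png')
    c,H,S,V,red=masks(n,p,d); A=near(c,(.51,-.295),.1)&(d>0)
    m=A&red&(c[...,2]>.072)&(c[...,2]<.09); q=c[m]; print(n,len(q),rect(q[:,:2]) if len(q)>5 else '')
a,b=[cv2.imread('pics/%s1.png'%n) for n in('scene','top')]
a=cv2.resize(a,(500,400));b=cv2.resize(b,(300,250));b=cv2.copyMakeBorder(b,0,150,0,0,0);cv2.imwrite('pics/c1.png',cv2.hconcat([a,b]))"
```

```text
t 2.62 pos [ 0.5104 -0.2885  0.1371] jaw 3.52 down [-0.     0.001 -1.   ] ty [-0.061  0.998  0.001] j7 40.3 grip 0.0436 F [-0.4  0.7 -0.6]
shift [ 0.0771 -0.007   0.0001] turn 0.02
scene 76 (array([ 512.3, -295.3]), array([12.7, 43.3]), np.float32(93.9))
top 92 (array([ 509.4, -292.2]), array([14.8, 38.7]), np.float32(93.02))
```

View pics/c1.png

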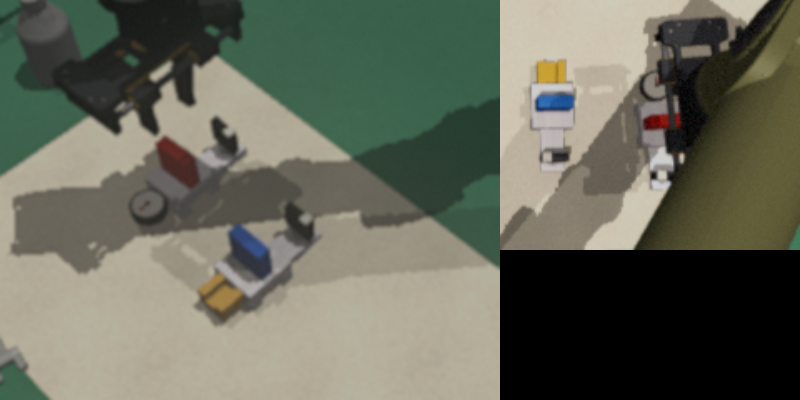

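The open gripper (crop ~(155,90)) hangs over the red rib (~(175,160)), with the blue carriage well clear. Descending with a pause before contact depth.

Call:
step_arm:
  deltas:
    - [0,0.02,-0.006,0,0]
    - [0,0.045,-0.006,0,0]
    - [0,0.075,-0.006,0,0]
    - [0,0.075,-0.006,0,0]
    - [0,0.075,-0.006,0,0]

```text
time_s: 3.35
tool_pos: [0.5111, -0.2951, 0.0628]
tool_rot: [-26.0, 90.0, -22.4]
force: [-0.2, 0.1, -0.5]
grip_width: 0.0435
```

```bash
python3 -c "
from h import *
go((.511,-.2955,.06),3.5)"
```

```text
t 3.35 pos [ 0.5111 -0.2951  0.0628] jaw 3.56 down [ 0.001 -0.    -1.   ] ty [-0.062  0.998 -0.   ] j7 43.9 grip 0.0435 F [-0.2  0.1 -0.5]
shift [ 0.0028 -0.0004 -0.0001] turn 0.06
```

Call:
step_arm:
  deltas:
    - [-1,0.001,0,0,0]
    - [-1,0.001,0,0,0]
    - [-1,0.001,0,0,0]
    - [-1,0.001,0,0,0]
    - [-1,-0.02,0,0,0]
    - [-1,-0.05,0,0,0]
    - [-1,-0.1,0,0,0]
    - [-1,-0.1,0,0,0]
  newtons: 40

```text
time_s: 4.35
tool_pos: [0.5134, -0.297, 0.1673]
tool_rot: [-23.4, 89.5, -19.9]
force: [0.6, -0.3, -3.7]
grip_width: 0.0175
```

```bash
python3 -c "
from h import *
u=np.array([np.cos(np.radians(84.7)),np.sin(np.radians(84.7))]); h=np.array([.5749,.2185])
p=h-u*.17; print(p)
go((*p,.16),-5.3)"
```

```text
[0.559197  0.0492268]
t 4.35 pos [ 0.5134 -0.297   0.1673] jaw 3.52 down [ 0.009 -0.003 -1.   ] ty [-0.061  0.998 -0.004] j7 40.3 grip 0.0175 F [ 0.6 -0.3 -3.7]
shift [0.0066 0.3428 0.0669] turn 8.82
```

Call:
step_arm:
  deltas:
    - [-1,0,0.05,0.01,2]
    - [-1,0,0.1,0.02,4]
    - [-1,0,0.15,0.03,6]
    - [-1,0,0.2,0.045,8]
    - [-1,0,0.25,0.055,8.8]
    - [-1,0,0.3,0.064,8.8]
    - [-1,0,0.343,0.067,8.8]
    - [-1,0,0.343,0.067,8.8]
    - [-1,0,0.343,0.067,8.8]

```text
time_s: 5.48
tool_pos: [0.5557, 0.0508, 0.1615]
tool_rot: [-135.7, 89.9, -141.0]
force: [0.5, -1.9, -4.3]
grip_width: 0.0178
```

```bash
python3 - <<'E'
from h import *
go((.5592,.0492,.1),-5.3)
for n in('scene','top'):
    p,d=read_camera(n); np.savez(n+'2.npz',p=p,d=d)
    c,H,S,V,red=masks(n,p,d); Z=c[...,2]; ok=d>0
    B=near(c,(.57,.21),.13)&(c[...,1]>.1)
    q=c[B&ok&~red&(Z>.028)&(Z<.04)&(S<60)]; print(n,'dove',len(q),rect(q[:,:2]))
    q=c[B&ok&red&(Z>.04)&(Z<.055)]; print(n,'stop',len(q),rect(q[:,:2]))
    b=near(c,(.5592,.0492),.11)&(Z>.05)&(Z<.18)&(c[...,1]<.15)&ok
    q=c[b&red]; print(n,'rib',len(q),q.mean(0).round(4),rect(q[:,:2]))
    x,y,X,Y=(250,130,500,330) if n=='scene' else (180,130,380,290)
    im=cv2.resize(p[y:Y,x:X],None,fx=2 ,fy=2,interpolation=2) if n=='scene' else cv2.resize(p[y:Y,x:X],(300,240))
    save(cv2.copyMakeBorder(im,0,400-im.shape[0],0,0,0),n+'2.png')
cv2.imwrite('pics/c2.png',cv2.hconcat([cv2.imread('pics/scene2.png'),cv2.imread('pics/top2.png')]))
E
```

```text
t 5.47 pos [0.5557 0.0508 0.1615] jaw -5.26 down [-0.001 -0.001 -1.   ] ty [ 0.092  0.996 -0.001] j7 -8.3 grip 0.0178 F [ 0.5 -1.9 -4.3]
shift [ 0.0615 -0.0011  0.0037] turn 0.04
scene dove 1150 (array([569.9, 185.4]), array([ 47.9, 134.5]), np.float32(76.84))
scene stop 315 (array([578.7, 258.2]), array([17.8, 60.9]), np.float32(174.79))
scene rib 0 [nan nan nan] (array([0., 0.]), array([0., 0.]), np.float32(0.0))
top dove 117 (array([577.2, 237. ]), array([22.5, 35. ]), np.float32(2.55))
top stop 220 (array([578.2, 255.7]), array([19.5, 62.7]), np.float32(173.83))
top rib 0 [nan nan nan] (array([0., 0.]), array([0., 0.]), np.float32(0.0))<stdin>:10: RuntimeWarning: Mean of empty slice.
  ret = um.true_divide(
```

View pics/c2.png

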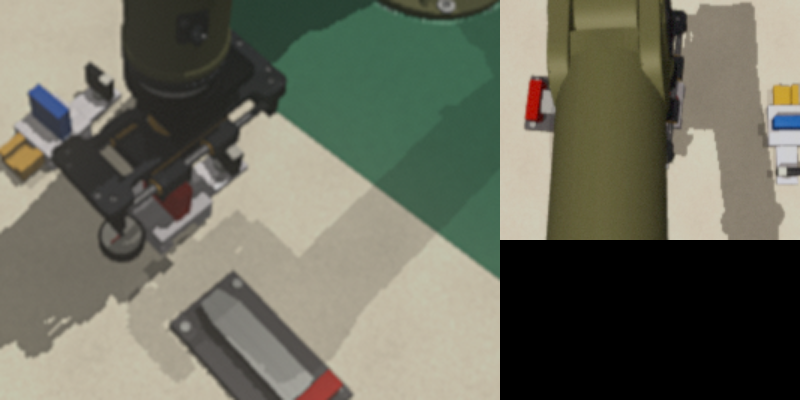

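The carriage hangs level in the jaws at crop (180,205), dial at (122,235), and the rail's nose (~(215,280)) lies ahead, in line. Lowering to entry height.

Call:
step_arm:
  deltas:
    - [-1,0.03,-0.001,0.002,0]
    - [-1,0.06,-0.001,0.0035,0]
    - [-1,0.081,-0.001,0.0035,0]
    - [-1,0.081,-0.001,0.0035,0]
    - [-1,0.081,-0.001,0.0035,0]
    - [-1,0.081,-0.001,0.0035,0]

```text
time_s: 6.32
tool_pos: [0.5609, 0.0499, 0.0826]
tool_rot: [22.6, 89.9, 17.3]
force: [-0.7, 0.1, -4.5]
grip_width: 0.0179
```

```bash
python3 - <<'E'
from h import *
go((.5592,.0492,.0805),-5.3)
for n in('scene',):
    p,d=read_camera(n); np.savez(n+'3.npz',p=p,d=d)
    c,H,S,V,red=masks(n,p,d); Z=c[...,2]; ok=d>0
    b=near(c,(.5592,.0492),.09)&(S<60)&(Z>.043)&(Z<.056)&ok
    q=c[b]; print('block',len(q),q.mean(0).round(4),rect(q[:,:2]),np.percentile(q[:,2],[10,50,90]).round(4))
    save(cv2.resize(p[180:380,240:460],(660,600),interpolation=2),'c3.png')
E
```

```text
t 6.33 pos [0.5609 0.0499 0.0826] jaw -5.3 down [ 0.002  0.001 -1.   ] ty [0.092 0.996 0.001] j7 -5.5 grip 0.0179 F [-0.7  0.1 -4.5]
shift [ 0.0021 -0.0009 -0.0016] turn 0.0
block 595 [0.5886 0.0559 0.0529] (array([561.2,  50.7]), array([ 54.6, 154.3]), np.float32(174.79)) [0.0483 0.0539 0.0555]
```

View pics/c3.png

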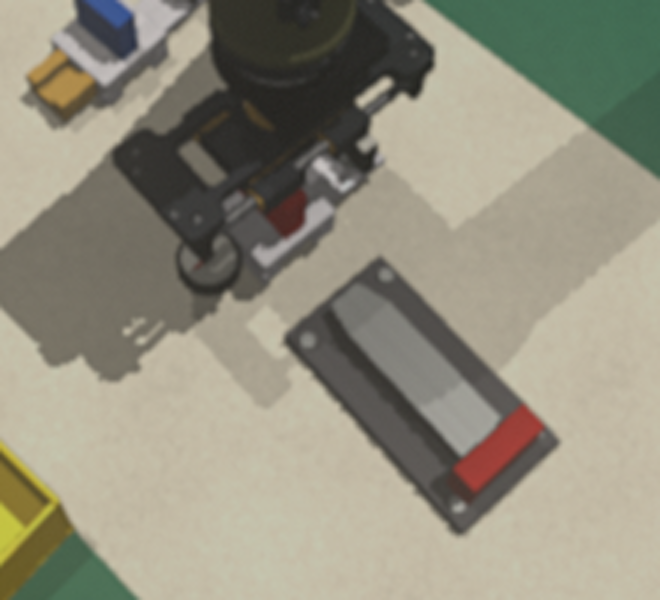

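Carriage (block front face ~(292,245)) stands level and square ahead of the nose (350,290), dial at (208,265). Advancing slowly onto the taper.

Call:
step_arm:
  deltas:
    - [-1,0.002,0.01,-0.0016,0]
    - [-1,0.002,0.02,-0.0016,0]
    - [-1,0.002,0.03,-0.0016,0]
    - [-1,0.002,0.04,-0.0016,0]
    - [-1,0.002,0.05,-0.0016,0]
    - [-1,0.002,0.058,-0.0016,0]
    - [-1,0.002,0.058,-0.0016,0]

```text
time_s: 7.25
tool_pos: [0.5635, 0.1089, 0.0792]
tool_rot: [119.9, 90.0, 114.7]
force: [0.4, -0.3, -4.0]
grip_width: 0.0176
```

```bash
cat >> h.py <<'E'
u=np.array([np.cos(np.radians(84.7)),np.sin(np.radians(84.7))]); h=np.array([.5749,.2185])
def at(b,z): go((*(h-u*b),z),-5.3)
E
python3 -c "
from h import *
at(.0,.0785)"
```

```text
t 7.25 pos [0.5635 0.1089 0.0792] jaw -5.19 down [-0.  0. -1.] ty [0.09  0.996 0.   ] j7 -11.1 grip 0.0176 F [ 0.4 -0.3 -4. ]
shift [0.0007 0.1102 0.0014] turn 0.11
```

Call:
step_arm:
  deltas:
    - [-1,0.0,0.008,0.0007,0.1]
    - [-1,0.0,0.016,0.0014,0.1]
    - [-1,0.0,0.024,0.0014,0.1]
    - [-1,0.0,0.032,0.0014,0.1]
    - [-1,0.0,0.04,0.0014,0.1]
    - [-1,0.0,0.04,0.0014,0.1]

```text
time_s: 8.0
tool_pos: [0.5685, 0.1492, 0.0792]
tool_rot: [106.9, 89.9, 101.6]
force: [-2.1, 0.1, -5.1]
grip_width: 0.0178
```

```bash
python3 -c "
from h import *
at(.0,.0785)"
```

```text
t 8.0 pos [0.5685 0.1492 0.0792] jaw -5.29 down [-0.     0.001 -1.   ] ty [0.092 0.996 0.001] j7 -14.6 grip 0.0178 F [-2.1  0.1 -5.1]
shift [0.0007 0.0696 0.    ] turn 0.01
```

Forces stay small. Continuing to just short of the stop.

Call:
step_arm:
  deltas:
    - [-1,0.001,0.01,0,0]
    - [-1,0.001,0.02,0,0]
    - [-1,0.001,0.03,0,0]
    - [-1,0.001,0.04,0,0]
    - [-1,0.001,0.05,0,0]
    - [-1,0.001,0.06,0,0]
    - [-1,0.001,0.06,0,0]

```text
time_s: 8.88
tool_pos: [0.5744, 0.2095, 0.0784]
tool_rot: [72.9, 89.9, 67.7]
force: [-2.0, 1.2, -4.3]
grip_width: 0.0175
```

```bash
python3 -c "
from h import *
at(.0,.0785)"
```

```text
t 8.88 pos [0.5744 0.2095 0.0784] jaw -5.26 down [ 0.001  0.002 -1.   ] ty [0.092 0.996 0.002] j7 -19.5 grip 0.0175 F [-2.   1.2 -4.3]
shift [-0.0001  0.009  -0.0003] turn 0.04
```

Call:
step_arm:
  deltas:
    - [-1,0.001,0.003,0,0]
    - [-1,0.001,0.006,0,0]
    - [-1,0.001,0.009,0,0]
    - [-1,0.001,0.01,0,0]
    - [-1,0.001,0.01,0,0]

```text
time_s: 9.5
tool_pos: [0.575, 0.2119, 0.0781]
tool_rot: [-106.7, 89.6, -112.3]
force: [-6.7, -8.4, 4.5]
grip_width: 0.0178
```

```bash
python3 -c "
from h import *
at(.0,.0785)"
```

```text
t 9.5 pos [0.575  0.2119 0.0781] jaw -5.59 down [-0.002 -0.006 -1.   ] ty [ 0.097  0.995 -0.006] j7 -20.2 grip 0.0178 F [-6.7 -8.4  4.5]
shift [-0.0004  0.0066 -0.0007] turn -0.29
```

```bash
python3 - <<'E'
from h import *
p,d=read_camera('scene'); c,H,S,V,red=masks('scene',p,d); Z=c[...,2]; ok=d>0
B=near(c,(.57,.21),.13)&ok
def loc(q):
    r=q[:,:2]-h; return np.c_[r@u, r@np.array([-u[1],u[0]]), q[:,2]]
q=loc(c[B&red&(Z>.035)&(Z<.056)&(c[...,1]>.235)]); print('stop along',np.percentile(q[:,0],[2,50,98]).round(4))
q=loc(c[B&(S<60)&(V>60)&(Z>.043)&(Z<.057)&(c[...,1]>.15)]); print('block',len(q),np.percentile(q[:,0],[2,50,98]).round(4),np.percentile(q[:,1],[2,50,98]).round(4),np.median(q[:,2]))
save(cv2.resize(p[240:380,290:470],(720,560),interpolation=2),'c4.png')
E
```

```text
stop along [0.0314 0.0405 0.0487]
block 314 [-0.0383 -0.013   0.0291] [-0.0734 -0.0208  0.0225] 0.05019823991340644
```

View pics/c4.png

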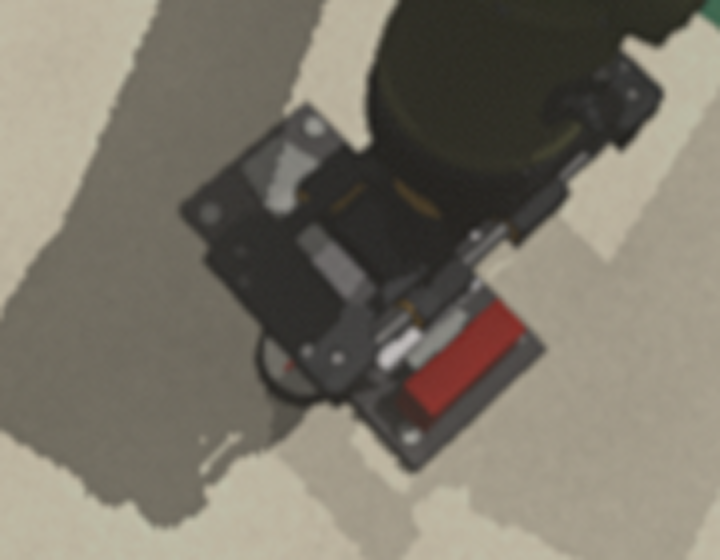

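A strip of dovetail still shows between the white block edge (~(410,345)) and the red stop (~(430,370)). So the carriage is about 7 mm short and binding: it rests low and is pushed toward -x. I'll ease back, lift a little, and relieve it sideways.

Call:
step_arm:
  deltas:
    - [-1,0.0,0,0,0]
    - [-1,-0.002,-0.008,-0.001,0]
    - [-1,-0.002,-0.01,-0.002,0]
    - [-1,-0.002,-0.01,-0.002,0]
    - [-1,-0.002,-0.01,-0.002,0]

```text
time_s: 10.18
tool_pos: [0.5726, 0.208, 0.0794]
tool_rot: [28.8, 89.9, 23.5]
force: [-0.3, -0.5, -5.0]
grip_width: 0.0175
```

```bash
python3 -c "
from h import *
at(.0,.0800);print(monitor.get_obs()['wrist_torque'])"
```

```text
t 10.18 pos [0.5726 0.208  0.0794] jaw -5.34 down [ 0.001  0.    -1.   ] ty [0.093 0.996 0.   ] j7 -19.6 grip 0.0175 F [-0.3 -0.5 -5. ]
shift [-0.0006  0.0106  0.0013] turn -0.04
[-0.07106827  0.02880019 -0.00351331]
```

Call:
step_arm:
  deltas:
    - [-1,-0.001,0.002,0,0]
    - [-1,-0.001,0.004,0,0]
    - [-1,-0.001,0.006,0,0]
    - [-1,-0.001,0.008,0,0]
    - [-1,-0.001,0.008,0,0]

```text
time_s: 10.8
tool_pos: [0.573, 0.2159, 0.0803]
tool_rot: [81.0, 90.0, 75.6]
force: [-0.2, -0.2, -4.9]
grip_width: 0.0173
```

```bash
python3 -c "
from h import *
at(.0,.0800);print(monitor.get_obs()['wrist_torque'])"
```

```text
t 10.8 pos [0.573  0.2159 0.0803] jaw -5.34 down [ 0.  0. -1.] ty [0.093 0.996 0.   ] j7 -20.3 grip 0.0173 F [-0.2 -0.2 -4.9]
shift [0.0003 0.0028 0.0017] turn -0.04
[-0.12813704 -0.02079603 -0.02363372]
```

Call:
step_arm:
  deltas:
    - [-1,0,0.002,0,0]
    - [-1,0,0.004,0,0]
    - [-1,0,0.006,0,0]
    - [-1,0,0.008,0,0]
    - [-1,0,0.008,0,0]

```text
time_s: 11.42
tool_pos: [0.5737, 0.2209, 0.0802]
tool_rot: [-102.8, 89.8, -108.2]
force: [-1.0, -4.6, -1.8]
grip_width: 0.0179
```

```bash
python3 -c "
from h import *
at(.0,.0800);print(monitor.get_obs()['wrist_torque'])"
```

```text
t 11.43 pos [0.5737 0.2209 0.0802] jaw -5.45 down [-0.001 -0.003 -1.   ] ty [ 0.095  0.995 -0.003] j7 -20.9 grip 0.0179 F [-1.  -4.6 -1.8]
shift [ 0.0002 -0.0022  0.0014] turn -0.15
[-1.39792492  0.43586087 -0.06304173]
```

Contact now at the expected stop position. Lowering it onto the rail with a slightly firmer push.

Call:
step_arm:
  deltas:
    - [-1,0.001,0.002,0,0]
    - [-1,0.002,0.004,0,0]
    - [-1,0.002,0.006,0,0]
    - [-1,0.002,0.006,0,0]

```text
time_s: 11.92
tool_pos: [0.5744, 0.2221, 0.0787]
tool_rot: [-99.9, 89.5, -105.5]
force: [-4.7, -12.7, 4.3]
grip_width: 0.0176
```

```bash
python3 - <<'E'
from h import *
at(.0,.0780)
p,d=read_camera('scene')
save(cv2.resize(p[240:380,290:470],(720,560),interpolation=2),'c5.png')
E
```

```text
t 11.93 pos [0.5744 0.2221 0.0787] jaw -5.59 down [-0.002 -0.009 -1.   ] ty [ 0.097  0.995 -0.009] j7 -21.3 grip 0.0176 F [ -4.7 -12.7   4.3]
shift [ 0.0008 -0.0035  0.0008] turn -0.29
```

View pics/c5.png

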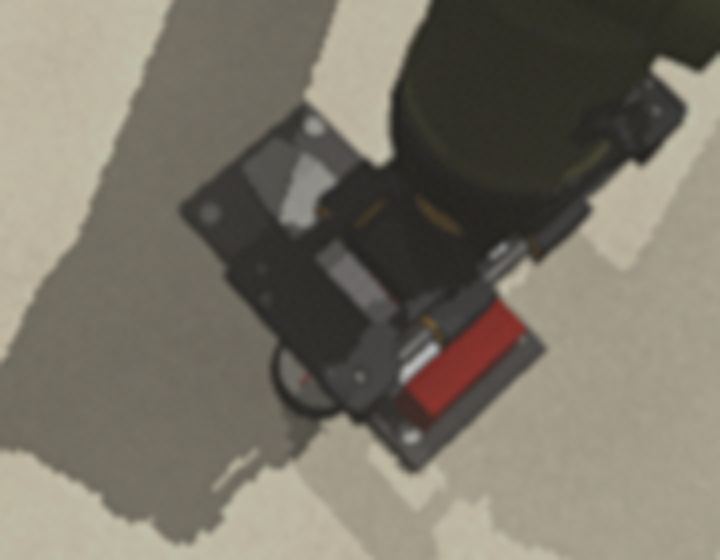

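The grey strip is gone: the block's white edge (420,360) now meets the red stop. Releasing and rising.

Call:
step_arm:
  deltas:
    - [-1,0,-0.004,0,0]
    - [-1,0,-0.004,0,0]
    - [0,0,-0.004,0,0]
    - [0,0,-0.004,0,0]
    - [0,0,-0.004,0,0]
    - [0,-0.05,-0.004,0,0]
    - [0,-0.1,-0.004,0,0]
    - [0,-0.1,-0.064,0,0]
    - [0,-0.1,-0.124,0,0]
    - [0,-0.1,-0.134,0,0]

```text
time_s: 13.22
tool_pos: [0.5621, 0.0906, 0.1793]
tool_rot: [-8.3, 89.9, -14.1]
force: [-0.0, -0.3, 0.0]
grip_width: 0.0434
```

```bash
python3 - <<'E'
from h import *
k=h+.075*np.array([-u[1],u[0]]); print(k)
go((*k,.16),84.7)
for n in('scene','top'):
    p,d=read_camera(n); c,H,S,V,red=masks(n,p,d); Z=c[...,2]; ok=d>0
    def rep(t,m):
        q=c[m&ok]; 
        if len(q)>8:
            r=q[:,:2]-h; a,b,w=rect(np.c_[r@u,r@np.array([-u[1],u[0]])]); print(n,t,len(q),'rel',a,b,'yawrel',w,'world',rect(q[:,:2])[0],'z',np.median(q[:,2]).round(4))
        else: print(n,t,len(q))
    B=near(c,h,.13)
    rep('rib',B&red&(Z>.085)&(Z<.11)); rep('stop',B&red&(Z>.042)&(Z<.056)&(c[...,1]>.235)); rep('bar',near(c,k,.04)&(Z>.066)&(Z<.085)); rep('block',near(c,h,.06)&(S<60)&(Z>.044)&(Z<.056)&(V>100))
    x,y,X,Y=(300,230,450,360) if n=='scene' else (170,140,290,260)
    im=cv2.resize(p[y:Y,x:X],(450,390) if n=='scene' else (340,340),interpolation=2)
    save(cv2.copyMakeBorder(im,0,390-im.shape[0],0,0,0),n+'6.png')
cv2.imwrite('pics/c6.png',cv2.hconcat([cv2.imread('pics/scene6.png'),cv2.imread('pics/top6.png')]))
E
```

```text
[0.50022065 0.22542779]
t 13.22 pos [0.5621 0.0906 0.1793] jaw -5.8 down [ 0.002 -0.    -1.   ] ty [ 0.101  0.995 -0.   ] j7 -12.6 grip 0.0434 F [-0.  -0.3  0. ]
shift [ 0.0191  0.1279 -0.0752] turn 89.5
scene rib 236 rel [-0.6 -0.7] [15.8 47.9] yawrel 179.05 world [575.6 217.8] z 0.097
scene stop 307 rel [40.2 -0.4] [17.3 60. ] yawrel 89.52 world [579.1 258.5] z 0.0482
scene bar 146 rel [-1.5 74.9] [12.7 40. ] yawrel 175.62 world [500.1 223.9] z 0.0716
scene block 753 rel [ -0.5 -13.5] [61.9 91.7] yawrel 90.39 world [588.3 216.8] z 0.0497
top rib 0
top stop 0
top bar 0
top block 0
```

View pics/c6.png

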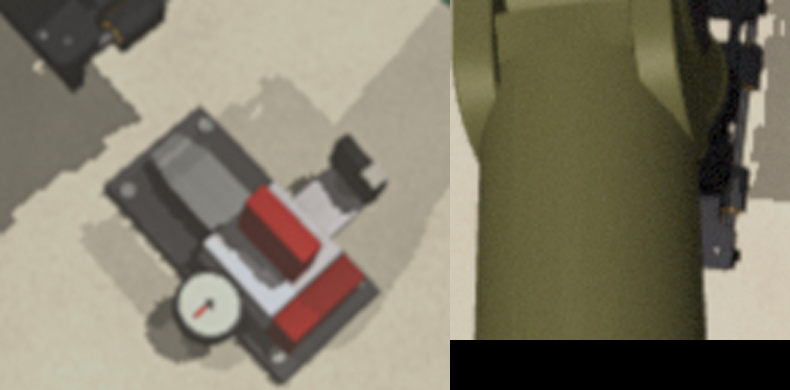

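Scene crop: the carriage sits flush against the red stop (block edge at (320,275)), black bar at (355,165) roughly along the slide. In numbers, the block front is about 30.5 mm ahead and the stop face about 31.5 mm. Bar is yawed about -4° relative to the carriage.

```bash
python3 -c "
from h import *
go((.4993,.2240,.125),-9.3)"
```

```text
t 13.32 pos [0.5621 0.0949 0.1789] jaw -5.53 down [ 0.001  0.001 -1.   ] ty [0.096 0.995 0.001] j7 -12.7 grip 0.0435 F [-0.2 -0.6  0.2]
shift [ 0.054   0.1224 -0.075 ] turn 3.77
```

Call:
step_arm:
  deltas:
    - [0,0,0.045,-0.05,3.7]
    - [0,0,0.09,-0.075,3.7]
    - [0,0.0,0.1224,-0.075,3.7]
    - [0,0.02,0.1224,-0.075,3.7]
    - [0,0.054,0.1224,-0.075,3.7]
    - [0,0.054,0.1224,-0.075,3.7]
    - [0,0.054,0.1224,-0.075,3.7]

```text
time_s: 14.2
tool_pos: [0.4989, 0.2264, 0.1252]
tool_rot: [47.9, 89.9, 39.0]
force: [0.8, -0.1, -0.9]
grip_width: 0.0433
```

```bash
python3 -c "
from h import *
go((.4993,.2240,.064),-9.3)"
```

```text
t 14.2 pos [0.4989 0.2264 0.1252] jaw -8.98 down [ 0.001  0.001 -1.   ] ty [0.156 0.988 0.001] j7 -32.0 grip 0.0433 F [ 0.8 -0.1 -0.9]
shift [ 0.0612 -0.0023  0.0007] turn 0.32
```

Call:
step_arm:
  deltas:
    - [0,0.03,-0.002,0.0007,0.3]
    - [0,0.05,-0.002,0.0007,0.3]
    - [0,0.061,-0.002,0.0007,0.3]
    - [0,0.061,-0.002,0.0007,0.3]
    - [0,0.061,-0.002,0.0007,0.3]
    - [-1,0.061,-0.002,0.0007,0.3]
    - [-1,0.061,-0.002,0.0007,0.3]
    - [-1,0.061,-0.002,0.0007,0.3]
    - [-1,0.061,-0.002,0.0007,0.3]
  newtons: 20

```text
time_s: 15.32
tool_pos: [0.4988, 0.2229, 0.0633]
tool_rot: [168.2, 90.0, 158.8]
force: [-3.1, -0.1, 0.3]
grip_width: 0.0117
```

```bash
python3 -c "
from h import *
go((.4993,.2240,.064),-9.3);print(monitor.get_obs()['wrist_torque'])"
```

```text
t 15.32 pos [0.4988 0.2229 0.0633] jaw -9.37 down [-0.  0. -1.] ty [0.163 0.987 0.   ] j7 -30.2 grip 0.0117 F [-3.1 -0.1  0.3]
shift [-0.0007  0.0012  0.0003] turn -0.07
[-0.05211661  0.63700809 -0.02720159]
```

Call:
step_arm:
  deltas:
    - [-1,0,0,-0.001,7]
    - [-1,0,0,-0.001,14]
    - [-1,0,0,-0.001,21]
    - [-1,0,0,-0.001,28]
    - [-1,0,0,-0.001,35]
    - [-1,0,0,-0.001,40]
    - [-1,0,0,-0.001,40]

```text
time_s: 16.2
tool_pos: [0.4981, 0.2233, 0.0635]
tool_rot: [88.6, 90.0, 39.3]
force: [-0.1, 0.2, 1.1]
grip_width: 0.0003
```

```bash
python3 -c "
from h import *
go((.4993,.2240,.064),-84);print(monitor.get_obs()['wrist_torque'])"
```

```text
t 16.2 pos [0.4981 0.2233 0.0635] jaw -49.3 down [ 0.  0. -1.] ty [0.758 0.652 0.001] j7 -68.9 grip 0.0003 F [-0.1  0.2  1.1]
shift [-0.0005  0.0013  0.0002] turn 34.7
[0.05704542 0.20764251 0.01531773]
```

The fingers closed to 0, so the bar slipped out. Rising to look.

Call:
step_arm:
  deltas:
    - [-1,-0.03,0,0,0]
    - [-1,-0.08,0,0,0]
    - [0,-0.1,-0.06,-0.06,0]
    - [0,-0.1,-0.08,-0.08,0]
    - [0,-0.1,-0.1,-0.1,0]

```text
time_s: 16.82
tool_pos: [0.3548, 0.2342, 0.1637]
tool_rot: [133.4, 89.9, 84.2]
force: [0.5, 0.1, -0.2]
grip_width: 0.0231
```

```bash
cat >> h.py <<'E'
def look(f):
    n='scene'; k=h+.075*np.array([-u[1],u[0]])
    p,d=read_camera(n); c,H,S,V,red=masks(n,p,d); Z=c[...,2]; ok=d>0
    def rep(t,m):
        q=c[m&ok]
        if len(q)>8:
            r=q[:,:2]-h; a,b,w=rect(np.c_[r@u,r@np.array([-u[1],u[0]])]); print(n,t,len(q),'rel',a,b,'yawrel',w,'world',rect(q[:,:2])[0],'z',np.median(q[:,2]).round(4),q[:,2].max().round(4))
        else: print(n,t,len(q))
    B=near(c,h,.13)
    rep('rib',B&red&(Z>.085)&(Z<.11)); rep('stop',B&red&(Z>.042)&(Z<.056)&(c[...,1]>.235)); rep('bar',near(c,k,.04)&(Z>.066)&(Z<.085)); rep('block',near(c,h,.06)&(S<60)&(Z>.044)&(Z<.056)&(V>100))
    save(cv2.resize(p[230:360,300:450],(600,520),interpolation=2),f)
E
python3 - <<'E'
from h import *
go((.4993,.2240,.064),-50)
look('c7.png')
E
```

```text
t 16.82 pos [0.3548 0.2342 0.1637] jaw -49.14 down [ 0.     0.001 -1.   ] ty [0.756 0.654 0.001] j7 -90.1 grip 0.0231 F [ 0.5  0.1 -0.2]
shift [0.0997 0.1025 0.1024] turn 0.86
scene rib 250 rel [-0.5 -0.4] [16.6 47.8] yawrel 178.98 world [575.3 218. ] z 0.097 0.1016
scene stop 312 rel [40.1  0.2] [17.2 61.3] yawrel 89.22 world [578.4 258.5] z 0.048 0.0518
scene bar 143 rel [-1.7 75.1] [13.3 40.3] yawrel 174.71 world [500.  223.8] z 0.0715 0.0752
scene block 845 rel [ -0.6 -13.6] [61.4 92.4] yawrel 90.02 world [588.3 216.7] z 0.0498 0.0558
```

View pics/c7.png

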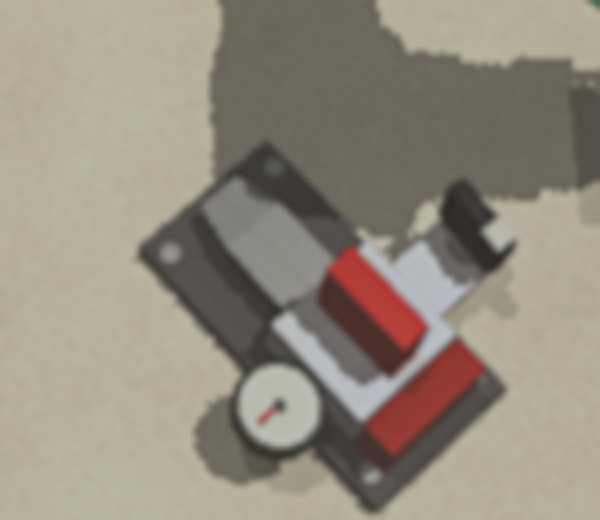

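The picture is unchanged: carriage home against the stop, bar at crop (478,225) still along the slide at about -5°. The closing speed (63 mm/s) suggests the fingers were still closing when I began to turn. Retrying, with more time to close and a check before turning.

```bash
python3 -c "
from h import *
go((.4993,.2240,.125),-9.6); go((.4993,.2240,.059),-9.6)"
```

```text
t 16.88 pos [0.3519 0.2345 0.1632] jaw -49.04 down [-0.003  0.001 -1.   ] ty [ 0.755  0.656 -0.002] j7 -90.2 grip 0.0268 F [-3.  -0.1 -0.1]
shift [0.0378 0.1045 0.1047] turn -39.44
t 16.88 pos [0.3519 0.2345 0.1632] jaw -49.04 down [-0.003  0.001 -1.   ] ty [ 0.755  0.656 -0.002] j7 -90.2 grip 0.0268 F [-3.  -0.1 -0.1]
shift [0.1038 0.1046 0.1049] turn -39.44
```

Call:
step_arm:
  deltas:
    - [0,0,0.05,0.05,-10]
    - [0,0,0.1,0.1,-20]
    - [0,0.0,0.1014,0.1005,-30]
    - [0,0.02,0.1014,0.1005,-39.5]
    - [0,0.038,0.1014,0.1005,-39.5]
    - [0,0.038,0.1014,0.1005,-39.5]
    - [0,0.038,0.1014,0.1005,-39.5]

```text
time_s: 17.75
tool_pos: [0.4993, 0.2238, 0.1257]
tool_rot: [63.1, 90.0, 53.2]
force: [0.3, -0.1, 0.0]
grip_width: 0.044
```

```bash
python3 -c "
from h import *
go((.4993,.2240,.059),-9.6)"
```

```text
t 17.75 pos [0.4993 0.2238 0.1257] jaw -9.92 down [ 0.     0.001 -1.   ] ty [0.172 0.985 0.001] j7 -31.1 grip 0.044 F [ 0.3 -0.1  0. ]
shift [ 0.0667  0.0001 -0.    ] turn -0.32
```

Call:
step_arm:
  deltas:
    - [0,0.03,0,0,-0.3]
    - [0,0.05,0,0,-0.3]
    - [0,0.066,0,0,-0.3]
    - [0,0.066,0,0,-0.3]
    - [0,0.066,0,0,-0.3]
    - [-1,0.066,0,0,-0.3]
    - [-1,0.066,0,0,-0.3]
    - [-1,0.066,0,0,-0.3]
    - [-1,0.066,0,0,-0.3]
    - [-1,0.066,0,0,-0.3]
    - [-1,0.066,0,0,-0.3]
  newtons: 20

```text
time_s: 19.12
tool_pos: [0.4991, 0.2235, 0.0593]
tool_rot: [-167.0, 90.0, -176.5]
force: [-1.6, -0.5, 1.7]
grip_width: 0.0112
```

```bash
python3 -c "
from h import *
go((.4993,.2240,.059),-9.6);print(monitor.get_obs()['wrist_torque'])
look('c8.png')"
```

```text
t 19.12 pos [0.4991 0.2235 0.0593] jaw -9.57 down [-0.001 -0.    -1.   ] ty [ 0.166  0.986 -0.   ] j7 -28.2 grip 0.0112 F [-1.6 -0.5  1.7]
shift [0.0003 0.0005 0.0001] turn 0.03
[-0.12627604  0.38951518 -0.00389809]
scene rib 23 rel [16.5 -4.9] [ 6.7 14.5] yawrel 7.88 world [581.3 234.5] z 0.0976 0.0989
scene stop 319 rel [40.1  0.1] [17.2 61.6] yawrel 90.54 world [578.5 258.5] z 0.0482 0.0526
scene bar 19 rel [-3.2 60.9] [ 2.3 22.2] yawrel 176.93 world [513.9 220.9] z 0.075 0.0836
scene block 652 rel [  0.3 -13.9] [59.7 92.2] yawrel 90.13 world [588.7 217.5] z 0.0499 0.0554
```

View pics/c8.png

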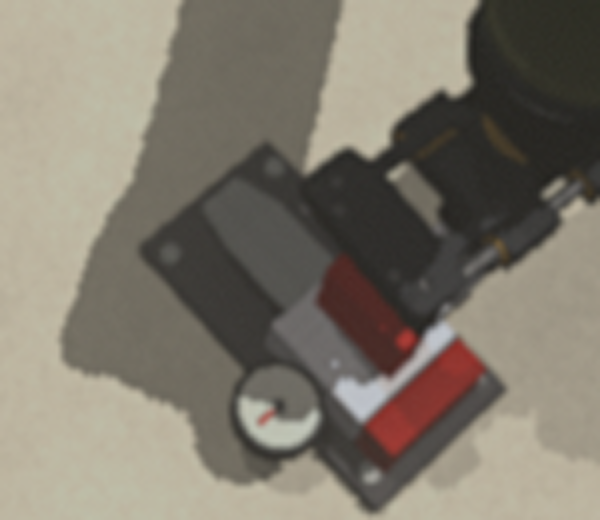

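The jaws straddle the bar (gripper at (450,230)), and the width holds at 11 mm after 0.75 s, so it is gripped. Turning a little with a firmer grip, then checking.

Call:
step_arm:
  deltas:
    - [-1,0,0,0,0]
    - [-1,0,0,0,3]
    - [-1,0,0,0,6]
    - [-1,0,0,0,9]
    - [-1,0,0,0,12]
    - [-1,0,0,0,12]
  newtons: 40

```text
time_s: 19.92
tool_pos: [0.4992, 0.224, 0.0593]
tool_rot: [126.5, 90.0, 105.0]
force: [-1.5, 0.8, 2.0]
grip_width: 0.0107
```

```bash
python3 -c "
from h import *
go((.4993,.2240,.059),-9.6);print(monitor.get_obs()['wrist_torque'])"
```

```text
t 19.93 pos [0.4992 0.224  0.0593] jaw -21.51 down [-0.  0. -1.] ty [0.367 0.93  0.   ] j7 -39.6 grip 0.0107 F [-1.5  0.8  2. ]
shift [0.0003 0.0001 0.0001] turn -11.91
[0.08497932 0.4946216  0.03629446]
```

Call:
step_arm:
  deltas:
    - [-1,0,0,0,5]
    - [-1,0,0,0,10]
    - [-1,0,0,0,15]
    - [-1,0,0,0,20]
    - [-1,0,0,0,25]
    - [-1,0,0,0,25]

```text
time_s: 20.68
tool_pos: [0.499, 0.2241, 0.0593]
tool_rot: [-174.5, 90.0, 139.0]
force: [-2.2, 1.4, 2.4]
grip_width: 0.0109
```

```bash
python3 -c "
from h import *
go((.4993,.2240,.059),-9.6);print(monitor.get_obs()['wrist_torque'])"
```

```text
t 20.68 pos [0.499  0.2241 0.0593] jaw -46.45 down [-0.001  0.    -1.   ] ty [ 0.725  0.689 -0.   ] j7 -63.3 grip 0.0109 F [-2.2  1.4  2.4]
shift [0.0003 0.0002 0.0003] turn -36.85
[ 0.15166949  0.67120211 -0.02741844]
```

Call:
step_arm:
  deltas:
    - [-1,0,0,0,6]
    - [-1,0,0,0,12]
    - [-1,0,0,0,18]
    - [-1,0,0,0,24]
    - [-1,0,0,0,30]
    - [-1,0,0,0,36]
    - [-1,0,0,0,40]
    - [-1,0,0,0,43]
    - [-1,0,0,0,43]

```text
time_s: 21.8
tool_pos: [0.4993, 0.2244, 0.0594]
tool_rot: [167.7, 89.9, 78.3]
force: [-1.3, 1.0, 1.1]
grip_width: 0.0114
```

```bash
python3 -c "
from h import *
go((.4993,.2240,.059),-88.4);print(monitor.get_obs()['wrist_torque'])"
```

```text
t 21.8 pos [0.4993 0.2244 0.0594] jaw -89.39 down [ 0.     0.001 -1.   ] ty [1.    0.011 0.   ] j7 -103.7 grip 0.0114 F [-1.3  1.   1.1]
shift [0.0004 0.     0.0004] turn -0.99
[0.53919297 0.62286809 0.07667686]
```

Call:
step_arm:
  deltas:
    - [-1,0,0,0,2]
    - [-1,0,0,0,4]
    - [-1,0,0,0,5]
    - [-1,0,0,0,5]

```text
time_s: 22.3
tool_pos: [0.4991, 0.2253, 0.0595]
tool_rot: [179.0, 89.9, 84.5]
force: [-2.0, 5.8, 1.2]
grip_width: 0.0113
```

```bash
python3 -c "
from h import *
go((.4993,.2240,.059),-88.4);print(monitor.get_obs()['wrist_torque'])"
```

```text
t 22.3 pos [0.4991 0.2253 0.0595] jaw -94.47 down [ 0.     0.002 -1.   ] ty [ 0.997 -0.078  0.   ] j7 -108.4 grip 0.0113 F [-2.   5.8  1.2]
shift [0.0005 0.0003 0.0013] turn -6.07
[1.22851356 0.66802957 0.65726487]
```

Torque has jumped to 0.66 N m, so the knob is at its stop. Releasing and rising, then checking.

Call:
step_arm:
  deltas:
    - [0,0,0,0,3.5]
    - [0,0,0,0,3.5]
    - [0,0,0,0,3.5]
    - [0,0,0,0,3.5]
    - [0,-0.03,0,0,3.5]
    - [0,-0.09,0,0,3.5]
    - [0,-0.12,0,0,3.5]
    - [0,-0.12,0.0,0.06,3.5]
    - [0,-0.12,0.0,0.12,3.5]
    - [0,-0.12,0.0,0.14,3.5]

```text
time_s: 23.55
tool_pos: [0.4881, 0.0795, 0.1793]
tool_rot: [-168.0, 89.9, 93.6]
force: [0.5, 0.6, -0.5]
grip_width: 0.0436
```

```bash
python3 -c "
from h import *
go((.4993,.2240,.059),-88.4)
look('c9.png')"
```

```text
t 23.55 pos [0.4881 0.0795 0.1793] jaw -98.39 down [-0.     0.001 -1.   ] ty [ 0.989 -0.146 -0.   ] j7 -111.1 grip 0.0436 F [ 0.5  0.6 -0.5]
shift [ 0.1205 -0.01   -0.1444] turn -9.99
scene rib 243 rel [-1.9 -1.4] [16.3 47.8] yawrel 177.75 world [576.2 216.4] z 0.0969 0.1015
scene stop 320 rel [39.8  0.2] [18.1 61.2] yawrel 89.12 world [578.3 258.2] z 0.0482 0.0522
scene bar 131 rel [-1.1 74.5] [11.8 39.4] yawrel 96.27 world [500.6 224.3] z 0.0719 0.0753
scene block 836 rel [ -2.2 -13.8] [62.5 91.2] yawrel 88.7 world [588.4 215. ] z 0.0499 0.0542
```

View pics/c9.png

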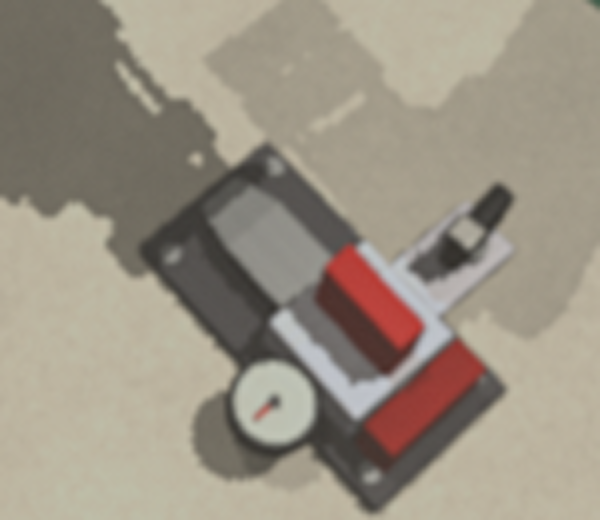

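The bar (470,230) now lies across the slide: yaw about -82° relative to the carriage, so at its stop. But the turning also yawed the carriage about 1° and left it roughly 1.5 mm back. I'll nudge it home with closed fingers against the back of the rib.

```bash
python3 -c "
from h import *
n=np.array([-u[1],u[0]])
p=h-u*.060+n*.001
o=monitor.get_obs(); print(p)
go((*p,.14),-5.3)"
```

```text
[0.56836204 0.15884889]
t 23.6 pos [0.4881 0.0786 0.1794] jaw -98.45 down [-0.     0.001 -1.   ] ty [ 0.989 -0.147 -0.   ] j7 -111.0 grip 0.0436 F [ 0.6 -2.9  0. ]
shift [ 0.0395  0.0676 -0.0911] turn 86.85
```

Call:
step_arm:
  deltas:
    - [-1,0,0.03,-0.03,-10]
    - [-1,0,0.0676,-0.05,-20]
    - [-1,0,0.0676,-0.09,-31]
    - [-1,0,0.0676,-0.091,-41]
    - [-1,0,0.0676,-0.091,-51]
    - [-1,0,0.0676,-0.091,-62]
    - [-1,0,0.0676,-0.091,-72]
    - [-1,0,0.0676,-0.091,-83]
    - [-1,0.02,0.0676,-0.091,-93.1]
    - [-1,0.04,0.0676,-0.091,-93.1]
    - [-1,0.04,0.0676,-0.091,-93.1]
  newtons: 20

```text
time_s: 24.98
tool_pos: [0.5663, 0.1651, 0.1369]
tool_rot: [-148.8, 89.8, -153.9]
force: [-0.1, -0.2, 0.3]
grip_width: 0.0003
```

```bash
python3 -c "
from h import *
n=np.array([-u[1],u[0]])
p=h-u*.050+n*.001
go((*p,.078),-5.3)"
```

```text
t 24.98 pos [0.5663 0.1651 0.1369] jaw -5.08 down [-0.004 -0.002 -1.   ] ty [ 0.089  0.996 -0.002] j7 -13.6 grip 0.0003 F [-0.1 -0.2  0.3]
shift [0.0589 0.0041 0.0028] turn 0.22
```

Down, then forward in small steps until contact.

Call:
step_arm:
  deltas:
    - [-1,0.03,-0.003,0.003,0.2]
    - [-1,0.058,-0.003,0.003,0.2]
    - [-1,0.058,-0.003,0.003,0.2]
    - [-1,0.058,-0.003,0.003,0.2]

```text
time_s: 25.48
tool_pos: [0.5715, 0.1617, 0.0825]
tool_rot: [19.7, 89.9, 14.5]
force: [-0.1, 0.0, 0.3]
grip_width: 0.0003
```

```bash
python3 -c "
from h import *
at(.0345,.078)"
```

```text
t 25.48 pos [0.5715 0.1617 0.0825] jaw -5.21 down [ 0.002  0.    -1.   ] ty [0.091 0.996 0.001] j7 -11.1 grip 0.0003 F [-0.1  0.   0.3]
shift [ 0.0045  0.0224 -0.0019] turn 0.09
```

Call:
step_arm:
  deltas:
    - [-1,0.002,0.006,-0.001,0]
    - [-1,0.002,0.012,-0.001,0]
    - [-1,0.002,0.016,-0.001,0]
    - [-1,0.002,0.019,-0.001,0]
    - [-1,0.002,0.022,-0.001,0]
    - [-1,0.002,0.024,-0.001,0]
    - [-1,0.002,0.024,-0.001,0]

```text
time_s: 26.35
tool_pos: [0.5721, 0.1819, 0.0796]
tool_rot: [-89.1, 89.8, -94.4]
force: [-1.6, -7.4, 4.5]
grip_width: 0.0003
```

```bash
python3 -c "
from h import *
at(.0345,.080)"
```

```text
t 26.35 pos [0.5721 0.1819 0.0796] jaw -5.3 down [-0.    -0.004 -1.   ] ty [ 0.092  0.996 -0.004] j7 -12.9 grip 0.0003 F [-1.6 -7.4  4.5]
shift [-0.0004  0.0022 -0.0006] turn -0.0
```

Contact at 7 N. Pushing a little more to see whether it moves or has reached the stop.

Call:
step_arm:
  deltas:
    - [-1,0,0.002,0,0]
    - [-1,0,0.004,0,0]
    - [-1,0,0.006,0,0]
    - [-1,0,0.006,0,0]

```text
time_s: 26.85
tool_pos: [0.5722, 0.1825, 0.0801]
tool_rot: [-100.3, 89.4, -105.8]
force: [-4.2, -16.4, 11.5]
grip_width: 0.0005
```

```bash
python3 -c "
from h import *
at(.0345,.080); look('x.png')"
```

```text
t 26.85 pos [0.5722 0.1825 0.0801] jaw -5.48 down [-0.003 -0.01  -1.   ] ty [ 0.095  0.995 -0.01 ] j7 -13.4 grip 0.0005 F [ -4.2 -16.4  11.5]
shift [ 0.      0.0016 -0.0007] turn -0.18
scene rib 163 rel [ 8.8 -1.5] [15.4 31.5] yawrel 179.39 world [577.2 227.1] z 0.0972 0.1004
scene stop 306 rel [40.3  0. ] [16.8 61.3] yawrel 89.93 world [578.6 258.6] z 0.0481 0.0535
scene bar 131 rel [-0.9 73.9] [12.1 39.7] yawrel 97.28 world [501.3 224.4] z 0.0722 0.0764
scene block 581 rel [  7.3 -13.9] [46.  91.7] yawrel 88.8 world [589.4 224.4] z 0.0499 0.0551
```

The block front is back at 30.3 mm, as when it was first home, and force rises without motion: home. Backing off for a final check.

Call:
step_arm:
  deltas:
    - [-1,0,-0.015,0,0]
    - [-1,-0.01,-0.035,0,0]
    - [-1,-0.05,-0.05,0,0]
    - [-1,-0.1,-0.07,0,0]
    - [-1,-0.1,-0.13,-0.03,0]
    - [-1,-0.1,-0.16,-0.03,0]
    - [-1,-0.1,-0.16,-0.03,0]

```text
time_s: 27.78
tool_pos: [0.5277, 0.0313, 0.1803]
tool_rot: [64.6, 89.8, 59.1]
force: [0.2, -0.1, 0.9]
grip_width: 0.0005
```

```bash
python3 -c "
from h import *
look('c10.png')
p,d=read_camera('scene'); c=cloud('scene',d)
hsv=cv2.cvtColor(p,cv2.COLOR_RGB2HSV); q=c[(hsv[...,0]>100)&(hsv[...,0]<130)&(hsv[...,1]>100)&near(c,(.53,-.144),.1)&(c[...,2]>.072)&(c[...,2]<.09)]; print('blue',len(q),rect(q[:,:2]) if len(q)>5 else '')
print(monitor.get_obs()['time_s'],monitor.get_obs()['force'].round(1))"
```

```text
scene rib 237 rel [-0.3 -1.6] [15.5 47.8] yawrel 1.05 world [576.5 218.1] z 0.097 0.1013
scene stop 308 rel [40.3  0. ] [17.1 61. ] yawrel 89.85 world [578.6 258.6] z 0.0481 0.0519
scene bar 133 rel [-1.  74.6] [12.1 39.9] yawrel 96.28 world [500.5 224.4] z 0.072 0.0767
scene block 843 rel [ -0.7 -13.8] [61.8 91.6] yawrel 88.57 world [588.5 216.6] z 0.0498 0.0549
blue 121 (array([ 538.1, -141.4]), array([15.3, 44.4]), np.float32(89.76))
27.875 [ 0.4  0.2 -0. ]
```

View pics/c10.png

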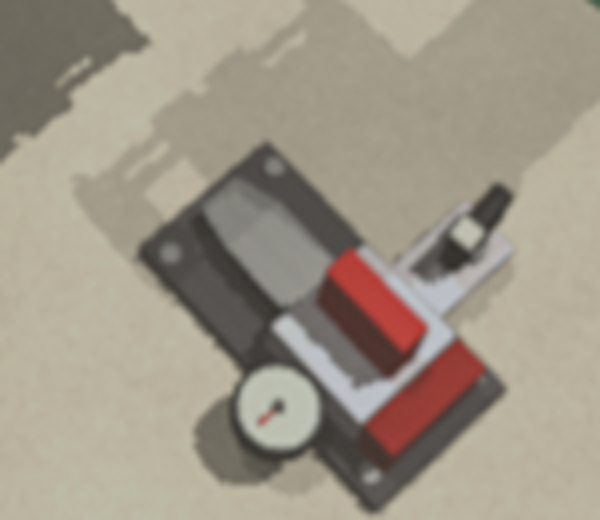

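The carriage is flush against the stop (block edge (400,375)–(450,335)), the bar at (475,230) lies across the slide, and the gripper is clear. The blue carriage has not moved. Handing in.

```bash
python3 -c "
from cell import env
print(env.sign_off())"
```

```text
the job is handed in; nothing more can be done
None
```

The red-ribbed carriage is on the rail against the red stop and its clamp knob is turned to its stop. I handed in at about 28 s with the gripper clear of everything; no verdict is reported.

**What happened along the way:**
- **Binding on the rail:** the carriage bound about 7 mm short of the stop. I backed off, lifted and shifted it slightly, and it then slid home.
- **Clamp, first try:** the first attempt to turn the clamp lost the bar, and the bar did not move. I don't know for certain why. The second, with more closing time and a firmer 40 N grip, worked, and torque rose to about 0.66 N m at the stop.
- **Nudge after clamping:** tightening turned the carriage about 1° and left it about 1.5 mm back. I pushed it home again with closed fingers, at about 16 N. This small correction came after the clamping, not before.

**Last checks (scene camera only; the top camera was not used for them):**
- **Home:** the rib centre is within about 0.3 mm of home along the rail. The block's front is about 30 mm ahead, level with the stop face within about 1–2 mm.
- **Clamp:** the bar is about 83° clockwise relative to the carriage, which is about 1.45 rad. The yaw readings of the rib and the block differ by about 2°.
- **Blue carriage:** it has not moved, within measuring error.

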